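# Pack the block heater's gap with filler plates

### The job

The tube block in the bench block heater has a wide gap beside it. Add the two thin filler plates to the gap from above, one at a time and side by side, until it is snugly filled, each standing upright with its tab up and resting on the heater's floor. Leave the thick filler plate where it stands, as it would leave the gap loose.

Things in the scene. Friction and masses are not known exactly. Their poses are not given: they have to be found in the camera images.
- plate_a_tab (a point): Thin filler plate, bare aluminium, standing on the bench, 160 g. Body 24 mm thick (x), 54 wide (y), 36 tall, top edges rounded 4 mm, lower 2; on its middle a lifting tab 16 (x) x 24 (y) x 40 mm tall, 76 mm tall in all. This point: the tab's centre, 56 mm above the underside; z up. Symmetric under a half turn. Pinch the tab across its 24 mm (along y), fingertips just above the body.
- plate_b_tab (a point): The other thin filler plate, bare aluminium, standing on the bench, 160 g. Body 24 mm thick (x), 54 wide (y), 36 tall, top edges rounded 4 mm, lower 2; on its middle a lifting tab 16 (x) x 24 (y) x 40 mm tall, 76 mm tall in all. This point: the tab's centre, 56 mm above the underside; z up. Symmetric under a half turn. Pinch the tab across its 24 mm (along y), fingertips just above the body.
- plate_thick_tab (a point): Thick filler plate, bare aluminium, standing on the bench, 260 g. Body 42 mm thick (x), 54 wide (y), 36 tall, top edges rounded 4 mm, lower 2; on its middle a lifting tab 16 (x) x 24 (y) x 40 mm tall, 76 mm tall in all. This point: the tab's centre, 56 mm above the underside; z up. Symmetric under a half turn. Pinch the tab across its 24 mm (along y), fingertips just above the body.
- gap (a point): Centre of the floor of the gap in the fixed white heater (204 x 110, 60 mm tall). Gap: 56 mm across (x), 74 along (y), 32 deep, floor 28 above the bench, open on top. -x side: tube block level with the rim, its tubes 18 mm higher; +x side: 18 mm wall; both upper edges rounded 4 mm. Plate thickness goes along x. Set the first plate about 14 mm off the middle, against one side, the second on the other.
Mind the look-alikes: they are no part of the job. Leave any red look-alike of the part that bears plate_a_tab alone.

How it is judged:
On the way, in this order (a step that is already met when the one before it is completed fails the run):
1. a first thin plate stands in the gap, on its floor (((x of plate_a_tab in the frame of gap between -0.022 and 0.022 m and y of plate_a_tab in the frame of gap between -0.018 and 0.018 m and z of plate_a_tab in the frame of gap between 0.048 and 0.062 m and angle between plate_a_tab's own z axis and vertical below 0.2 rad) or (x of plate_b_tab in the frame of gap between -0.022 and 0.022 m and y of plate_b_tab in the frame of gap between -0.018 and 0.018 m and z of plate_b_tab in the frame of gap between 0.048 and 0.062 m and angle between plate_b_tab's own z axis and vertical below 0.2 rad))), for 0.2 s.
2. the second thin plate stands in the gap beside it (x of plate_a_tab in the frame of gap between -0.022 and 0.022 m and y of plate_a_tab in the frame of gap between -0.018 and 0.018 m and z of plate_a_tab in the frame of gap between 0.048 and 0.062 m and angle between each of plate_a_tab, plate_b_tab's own z axis and vertical below 0.2 rad and x of plate_b_tab in the frame of gap between -0.022 and 0.022 m and y of plate_b_tab in the frame of gap between -0.018 and 0.018 m and z of plate_b_tab in the frame of gap between 0.048 and 0.062 m), for 0.2 s.
At the end, for the whole second after the job is handed in: Both thin plates stand in the gap on its floor (each tab centre within 22 mm of the gap's centre line across, 18 mm along and 48 to 62 mm above the gap's floor), tilted less than 0.2 rad (11 degrees); the thick plate is within 20 mm of where it started (all of step 2 and distance of plate_thick_tab from where it was at the start of the episode below 0.02 m); the robot touches nothing.
It fails at once if the thick plate is carried off or knocked over (distance of plate_thick_tab from where it was at the start of the episode above 0.03 m).
It also fails if it takes over 58 s, if anything falls off the work surface, if the arm or the gripper's body presses on something with over 40 N, if the wrist force passes 120 N, or if a joint passes its speed limit or range.

### The arm

A 7-joint arm with a two-finger parallel gripper is mounted at the origin on the work surface. World frame = base frame: x ahead of the robot, y to its left, z up, the work surface at z = 0. Lengths are in m, angles in rad, forces in N, time in s.
With the tool pointing down it reaches from about 0.4 to 0.875 m from the base axis. Payload 19.3 kg.
Tool frame: the origin (TCP) lies at the very end of the fingers, on their centre line; the grasp point (between the pads) lies bot.grasp_offset behind it (bot.grasp_offset is the distance from the TCP to the grasp point, in m); z points along the fingers, y is the direction in which the jaws open and shut (so a half turn about z gives the same grasp; the last joint's range is limited). The gripper opens to 85 mm and grips with 20 to 120 N. Pads are 22 mm wide; open, the fingers measure 114 mm over their backs; the gripper's body (76 mm by 85 mm) begins 54 mm behind the grasp point. The pads swing forward as they close: fully open they stand 13 mm farther back than shut.
Start: joints at [-1.306, 0.521, -0.036, 1.599, 0.021, 1.021, -0.113], TCP at [0.205, 0.59, 0.231] pointing down, gripper open.
Joint ranges: [-2.91, 2.91], [-0.3, 2.13], [-1.5, 1.42], [0.17, 2.43], [-1.26, 4.41], [0.16, 1.93], [-2.52, 2.52]. Speed limits (rad/s): [1.89, 1.89, 2.39, 2.39, 3.01, 3.01, 3.01].

### API

Orientations are given as [roll, pitch, yaw] about the fixed x, y, z axes, in that order (R = Rz(yaw) Ry(pitch) Rx(roll)).
In Python, from workcell import bot gives the robot as it stands. The module is installed in compiled form; this text tells all that it offers.
- The arm moves only by the shell command python3 -m handwheel 'ROWS' [OPENING] [FORCE]. ROWS is JSON, a list of rows, each a list of 6 numbers: the shift along the tool's x, y, z as a fraction of full scale, then the turn, a rotation vector about the tool's x, y, z as a fraction of full scale. In form: [[x, y, z, rx, ry, rz], ...]. A call has 1 to 8 rows; each row shifts and turns the commanded pose from where the row before left it, along the tool's axes as they then stand; what a row does not reach is not made up. Full scale, the value 1, is 0.025 m for a shift and 360 degrees for a turn. A row lasts 1/8 s, in which the tool goes at most 62.5 mm and 10.7 degrees, less where a joint would pass 70% of its speed; a pose out of reach is approached as far as the arm can. A call with a number of a shift or a turn outside -1 to 1 is refused whole. A call with a gripper value outside its range is refused whole. OPENING is the closure, from -1 (fully open) to 1 (shut), set as the call begins (- or left out, the last holds). The fingers move at their own pace and stop on an object; FORCE is the grip in N (left out, the last holds). Time passes only in rows, so rows that do not move let the fingers close. It gives the time, the measured TCP pose, the force and the opening at its end, in the units of the state.
- bot.observe(): the state, without advancing time (a new reading comes with each control period).
- bot.grab_frame(name): name is "side" or "top"; returns a dict with "pixels" (480x640x3 uint8, blue, green, red), "vertical_fov" (degrees; the focal length in pixels is half the picture's height over the tangent of half this angle, whatever the lens; pixels are square), "cx", "cy" (the principal point, pixels), "D" ([k1, k2, p1, p2, k3] as OpenCV has them; the pictures are not rectified), "R" (3x3) and "t" (3): a world point X has camera coordinates R X + t. Camera axes: x right, y down, z forward; pixel columns grow to the right and rows downward; lengths in m; the calibration is good to about 2 mm. A picture is of the moment at which its call begins. There is no depth.
- bot.job_done(): hands the job in, once; it reports no verdict.
Trained networks look in a picture, given as the dict that the camera call returned (one of the last four; its "shot" number tells which), for a name from the list of things; names that differ only in an ending like _2 or _b are one class to them, and where a whole thing is asked for, a point or a joint stands for the part that bears it (a point fixed in the world has none). Each returns a list of dicts, best first, with "score" (0 to 1); they miss things now and then, are a little off and sometimes report something else, mostly with a low value. They report only what shows in the picture. A call takes as long as a camera call. They do not tell look-alikes from the thing itself.
- bot.trace(picture, thing): "region" (480x640 bool, what is visible of it) and "point" ([column, row] in pixels, amid what is visible of it).
The state is a dict: "clock": time; "qpos": joint angles; "qd": joint speeds; "joint_efforts": joint torques, N m; "position": TCP position; "tool_rot": TCP orientation; "force": force on the tool from outside, world axes, zero at the start; "moment": the same for the moment, N m; "grip_width": finger opening in m.
Only numpy, scipy, OpenCV 4.12 (cv2) and the standard library are available. Lean on these libraries where they do the work, as an engineer would, in place of code of your own. Each camera call takes 0.05 s, during which the arm holds its last target.

## Working session

There is one attempt and no reset: what is moved stays moved. The work goes in short steps, Python scripts to look and compute and a shell command to move; the robot and the scene stay as the last step left them, time stands still between calls to the robot, and variables do not carry over. Pictures are saved under pics/ and viewed, and the job is handed in when it is done.

```bash
mkdir -p pics
cat > h.py <<'E'
import numpy as np,cv2
from workcell import bot
def K(p):
    f=240/np.tan(np.radians(p["vertical_fov"])/2); return np.array([[f,0,p["cx"]],[0,f,p["cy"]],[0,0,1.]])
def ray(p,uv):
    n=cv2.undistortPoints(np.array([[uv]],float),K(p),np.array(p["D"],float))[0,0]
    R=np.array(p["R"]);t=np.array(p["t"]);return -R.T@t, R.T@np.array([n[0],n[1],1.])
def atz(p,uv,z):
    c,d=ray(p,uv);return c+d*(z-c[2])/d[2]
def tri(p,a,q,b):
    c1,d1=ray(p,a);c2,d2=ray(q,b);s=np.linalg.lstsq(np.stack([d1,-d2],1),c2-c1,rcond=None)[0]
    x=c1+s[0]*d1;y=c2+s[1]*d2;return (x+y)/2,np.linalg.norm(x-y)
def proj(p,X):
    X=np.array(X,float).reshape(-1,3);return cv2.projectPoints(X,cv2.Rodrigues(np.array(p["R"],float))[0],np.array(p["t"],float),K(p),np.array(p["D"],float))[0].reshape(-1,2)
E
cat > look.py <<'E'
from h import *
import sys,pickle
n=sys.argv[1]
o=bot.observe();print({k:np.round(o[k],3).tolist() for k in("clock","position","tool_rot","force","grip_width","qpos")})
for c in("side","top"):
    p=bot.grab_frame(c);cv2.imwrite(f"pics/{n}_{c}.png",p["pixels"]);pickle.dump(p,open(f"{c}.pkl","wb"))
    if len(sys.argv)>2:
        print(c,{k:np.round(p[k],3).tolist() for k in("vertical_fov","cx","cy","D","R","t")})
        for th in("plate_a_tab","plate_thick_tab","gap"):
            try:
                for r in bot.trace(p,th): 
                    ys,xs=np.nonzero(r["region"]);print(c,th,round(r["score"],2),np.round(r["point"]),xs.min(),xs.max(),ys.min(),ys.max(),len(xs))
            except Exception as e: print(th,e)
E
python3 look.py p0 1; python3 -c "from workcell import bot;print(bot.grasp_offset)"
```

```text
{'clock': 0.0, 'position': [0.205, 0.59, 0.231], 'tool_rot': [-3.14, 0.0, 2.807], 'force': [0.199, -0.064, -0.373], 'grip_width': 0.085, 'qpos': [-1.306, 0.522, -0.036, 1.6, 0.021, 1.021, -0.113]}
side {'vertical_fov': 53.307, 'cx': 318.166, 'cy': 233.809, 'D': [-0.07, 0.0, 0.0, 0.0, 0.0], 'R': [[0.884, -0.468, 0.004], [-0.3, -0.573, -0.762], [0.359, 0.672, -0.647]], 't': [-0.482, 0.191, 0.576]}
side plate_a_tab 0.9 [364. 254.] 341 380 225 278 1350
side plate_a_tab 0.74 [355. 321.] 336 367 291 350 1296
side plate_a_tab 0.74 [418. 301.] 396 433 273 333 1489
side plate_thick_tab 0.7 [429. 406.] 396 458 373 445 2745
side gap 0.73 [263. 193.] 198 328 151 227 7458
top {'vertical_fov': 55.885, 'cx': 328.271, 'cy': 243.314, 'D': [0.028, 0.0, 0.0, 0.0, 0.0], 'R': [[0.001, -1.0, -0.016], [-0.984, 0.001, -0.179], [0.179, 0.016, -0.984]], 't': [-0.01, 0.54, 0.811]}
top plate_a_tab 0.74 [353. 222.] 341 369 214 237 436
top plate_a_tab 0.73 [415. 217.] 402 431 207 225 489
top plate_a_tab 0.65 [416. 262.] 395 425 255 272 439
top plate_thick_tab 0.78 [485. 256.] 467 503 245 269 715
top gap 0.91 [239. 257.] 191 279 197 317 7039
0.0187
```

View pics/p0_side.png

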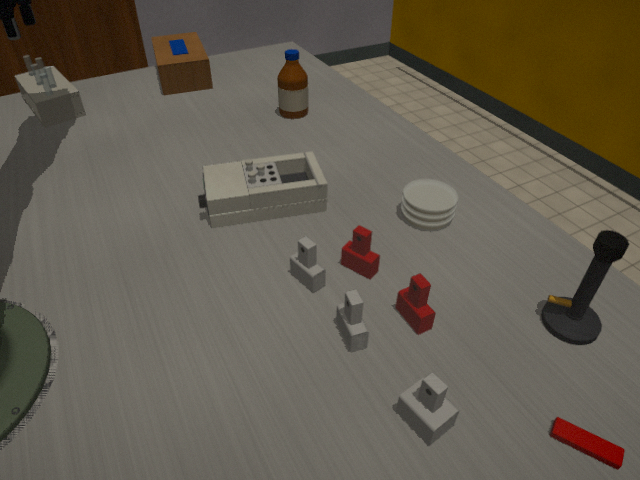

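View pics/p0_top.png

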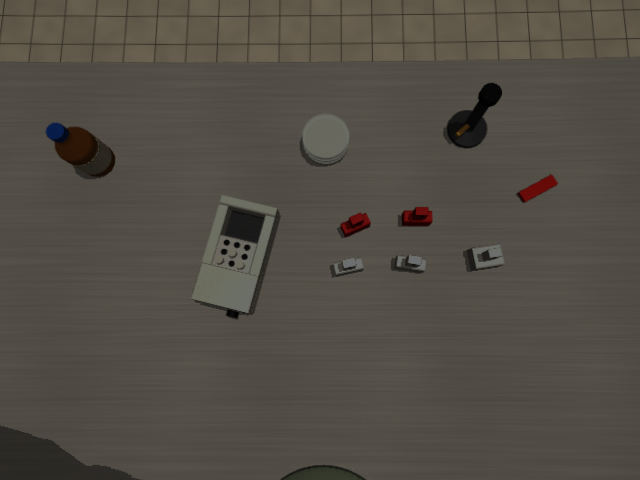

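Run:
```python
import cv2
a=cv2.imread("pics/p0_side.png")[140:460,180:480];b=cv2.imread("pics/p0_top.png")[180:340,180:520]
cv2.imwrite("pics/c0s.png",cv2.resize(a,None,fx=1.85,fy=1.85,interpolation=2));cv2.imwrite("pics/c0t.png",cv2.resize(b,None,fx=2.35,fy=2.35,interpolation=2))
```

```text
(no output)
```

View pics/c0s.png

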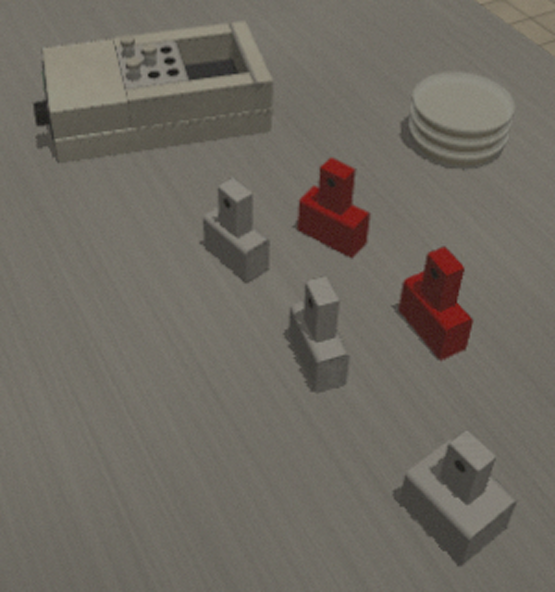

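View pics/c0t.png

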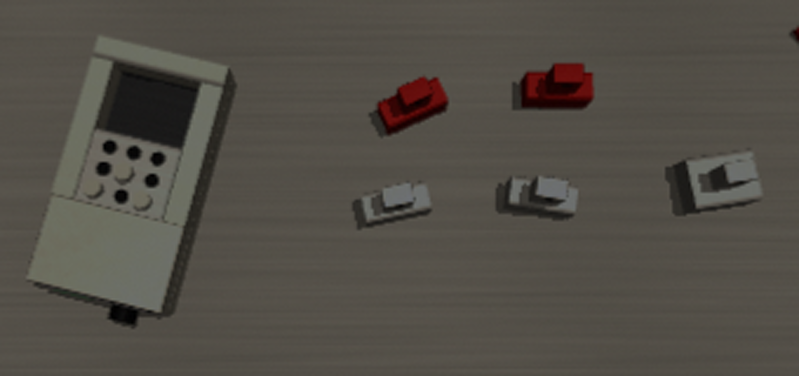

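```bash
cat > fit.py <<'E'
from h import *
import pickle
from scipy.optimize import minimize
def box(cx,cy,cz,sx,sy,sz):
    return np.array([[cx+a*sx/2,cy+b*sy/2,cz+c*sz/2] for a in(-1,1) for b in(-1,1) for c in(-1,1)])
PL=[box(0,0,.018,.024,.054,.036),box(0,0,.056,.016,.024,.04)]
TH=[box(0,0,.018,.042,.054,.036),box(0,0,.056,.016,.024,.04)]
HE=[box(0,0,.03,.204,.110,.06)]
def place(P,q,z0=0):
    c,s=np.cos(q[2]),np.sin(q[2]);return P@np.array([[c,-s,0],[s,c,0],[0,0,1]]).T+[q[0],q[1],z0]
def rend(p,model,q,z0=0,S=4,off=None,shape=None):
    m=np.zeros((shape[0]*S,shape[1]*S),np.uint8)
    for b in model:
        u=(proj(p,place(b,q,z0))-off+.5)*S-.5
        cv2.fillPoly(m,[np.round(cv2.convexHull(u.astype(np.float32))*16).astype(np.int32)],1,shift=4)
    return cv2.resize(m.astype(np.float32),(shape[1],shape[0]),interpolation=cv2.INTER_AREA)
def grab(p,model,q,z0=0,grow=5):
    u=np.vstack([proj(p,place(b,q,z0)) for b in model]);lo=np.maximum(u.min(0)-25,0).astype(int);hi=np.minimum(u.max(0)+25,[640,480]).astype(int)
    im=np.ascontiguousarray(p["pixels"][lo[1]:hi[1],lo[0]:hi[0]])
    r=rend(p,model,q,z0,1,lo,im.shape[:2])>.5
    k=np.ones((3,3),np.uint8)
    g=np.full(r.shape,cv2.GC_BGD,np.uint8);g[cv2.dilate(r.astype(np.uint8),k,iterations=grow+2)>0]=cv2.GC_PR_BGD
    g[cv2.dilate(r.astype(np.uint8),k,iterations=1)>0]=cv2.GC_PR_FGD
    g[cv2.erode(r.astype(np.uint8),k,iterations=4)>0]=cv2.GC_FGD
    cv2.grabCut(im,g,None,np.zeros((1,65)),np.zeros((1,65)),6,cv2.GC_INIT_WITH_MASK)
    return ((g==1)|(g==3)).astype(np.float32),lo,im
def fit(views,model,q,z0=0):
    q=np.array(q,float)
    def cost(q):return sum(np.abs(rend(p,model,q,z0,4,lo,m.shape)-m).sum()/m.sum() for p,m,lo in views)
    best=None
    for dy in(-.3,-.1,.1,.3):
        s=np.array([q+[0,0,dy],q+[.006,0,dy],q+[0,.006,dy],q+[0,0,dy+.15]])
        r=minimize(cost,q,method="Nelder-Mead",options=dict(initial_simplex=s,xatol=1e-4,fatol=1e-4))
        if best is None or r.fun<best.fun:best=r
    return best.x,best.fun
E
cat > m0.py <<'E'
from fit import *
S=pickle.load(open("side.pkl","rb"));T=pickle.load(open("top.pkl","rb"))
vis=S["pixels"].copy();vt=T["pixels"].copy()
res={}
for n,model,uvt,z,yaw in(("near",PL,(349,264),.076,.2),("far",PL,(413,261),.076,-.1),("thick",TH,(493,254),.076,.15),("heater",HE,(236,256),.06,None)):
    x=atz(T,uvt,z)
    if yaw is None:
        c=[atz(T,(180+a/2.35,180+b/2.35),.06) for a,b in((100,38),(232,68),(162,312),(28,278))]
        x=np.mean(c,0);d=c[0]+c[1]-c[2]-c[3];yaw=np.arctan2(d[1],d[0]);print([np.round(i,3) for i in c],np.linalg.norm(d)/2,np.linalg.norm(c[0]-c[1]))
    q0=[x[0],x[1],yaw];vs={}
    for cn,p in(("s",S),("t",T)):
        m,lo,im=grab(p,model,q0);vs[cn]=(p,m,lo)
    out=[fit(v,model,q0) for v in([vs["s"]],[vs["t"]],list(vs.values()))]
    print(n,np.round(q0,4),*[(np.round(a,4),round(b,3)) for a,b in out]);res[n]=out[2][0]
    for p,im in((S,vis),(T,vt)):
        for b in model:
            u=proj(p,place(b,res[n]));cv2.polylines(im,[np.round(cv2.convexHull(u.astype(np.float32))*16).astype(np.int32)],True,(0,255,0),1,cv2.LINE_AA,4)
pickle.dump(res,open("res.pkl","wb"))
cv2.imwrite("pics/f0s.png",cv2.resize(vis[140:460,180:480],None,fx=1.85,fy=1.85,interpolation=2));cv2.imwrite("pics/f0t.png",cv2.resize(vt[180:340,180:520],None,fx=2.35,fy=2.35,interpolation=2))
E
python3 m0.py
```

```text
near [ 0.4963 -0.0482  0.2   ] (array([ 0.4996, -0.0505,  0.1702]), np.float64(0.081)) (array([ 0.4974, -0.0431,  0.243 ]), np.float64(0.191)) (array([ 0.4992, -0.0489,  0.206 ]), np.float64(0.369))
far [ 0.5017 -0.1644 -0.1   ] (array([ 0.5036, -0.1698, -0.1469]), np.float64(0.059)) (array([ 0.5031, -0.1657, -0.156 ]), np.float64(0.125)) (array([ 0.5037, -0.1678, -0.1494]), np.float64(0.267))
thick [ 0.5145 -0.3089  0.15  ] (array([ 0.5173, -0.3146,  0.1343]), np.float64(0.046)) (array([ 0.516 , -0.3087,  0.1609]), np.float64(0.122)) (array([ 0.5173, -0.3132,  0.1591]), np.float64(0.252))
[array([0.629, 0.192, 0.06 ]), array([0.604, 0.084, 0.06 ]), array([0.409, 0.134, 0.06 ]), array([0.435, 0.24 , 0.06 ])] 0.20076108841310195 0.11100502966383693
heater [ 0.5194  0.1628 -0.2468] (array([ 0.5216,  0.1637, -0.2577]), np.float64(0.05)) (array([ 0.5192,  0.1657, -0.2416]), np.float64(0.04)) (array([ 0.5202,  0.1652, -0.2431]), np.float64(0.099))
```

View pics/f0s.png

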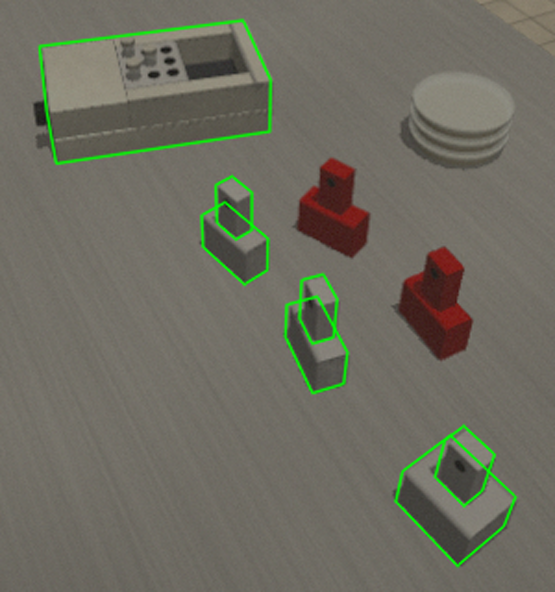

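View pics/f0t.png

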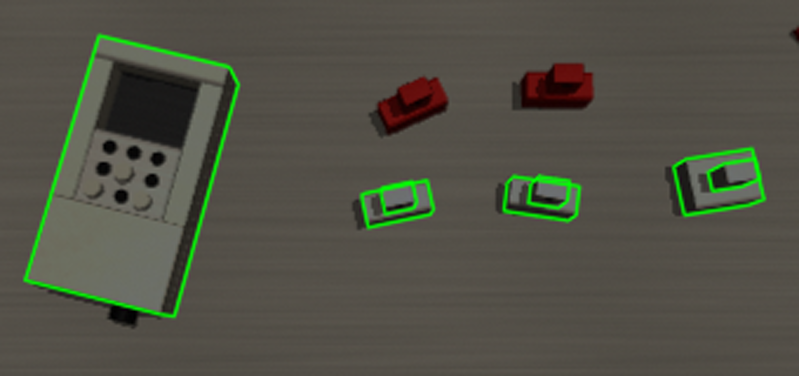

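```bash
cat > d.py <<'E'
# usage: d.py x y z yaw(mod pi): tool-frame delta in fractions after turning
from h import *
import sys
x,y,z,w=map(float,sys.argv[1:5]);o=bot.observe();P=np.array(o["position"]);r,p,ps=o["tool_rot"]
dw=(w-ps+np.pi/2)%np.pi-np.pi/2
a=ps+dw;d=np.array([x,y,z])-P
X=np.array([np.cos(a),np.sin(a),0]);Y=np.array([np.sin(a),-np.cos(a),0])
print("pos",np.round(P,4),"rot",np.round([r,p,ps],3),"turn frac",round(-dw/2/np.pi,4),"deg",round(np.degrees(dw),1),"shift/25mm",np.round([d@X/.025,d@Y/.025,-d[2]/.025],3),"F",np.round(o["force"],1),"w",round(o["grip_width"],4),"t",round(o["clock"],2))
E
python3 d.py .4985 -.0475 .13 .20
python3 -m handwheel '[[0,0,0,0,0,-0.0278],[0,0,0,0,0,-0.0278],[0,0,0,0,0,-0.0278],[0,0,0,0,0,0]]' -1 40
python3 d.py .4985 -.0475 .13 .20; python3 d.py .4985 -.0475 .04 .20
```

```text
pos [0.2054 0.5902 0.2312] rot [-3.141  0.     2.807] turn frac -0.0851 deg 30.6 shift/25mm [ -6.423 -27.331   4.048] F [-0.4  0.3  0.2] w 0.0851 t 0.4
clock: 0.9
position: [0.2056, 0.5902, 0.2313]
tool_rot: [3.142, -0.0, -2.954]
force: [0.8, -0.1, -0.8]
grip_width: 0.0854
pos [0.2056 0.5902 0.2313] rot [ 3.142 -0.    -2.954] turn frac -0.0019 deg 0.7 shift/25mm [ -6.416 -27.328   4.051] F [ 0.8 -0.1 -0.8] w 0.0854 t 0.9
pos [0.2056 0.5902 0.2313] rot [ 3.142 -0.    -2.954] turn frac -0.0019 deg 0.7 shift/25mm [ -6.416 -27.328   7.651] F [ 0.8 -0.1 -0.8] w 0.0854 t 0.9
```

Run:
```python
from fit import *
T=pickle.load(open("top.pkl","rb"));S=pickle.load(open("side.pkl","rb"));q=pickle.load(open("res.pkl","rb"))["heater"]
for p,n,(y0,y1,x0,x1) in((T,"t",(190,330,180,290)),(S,"s",(140,240,190,340))):
    im=cv2.resize(p["pixels"][y0:y1,x0:x1],None,fx=5 if n=="s" else 4,fy=5 if n=="s" else 4,interpolation=2);f=5 if n=="s" else 4
    g=place(np.array([[.028,-.037,.06],[.084,-.037,.06],[.084,.037,.06],[.028,.037,.06]]),q)
    cv2.polylines(im,[np.round((proj(p,g)-[x0,y0]+.5)*f).astype(int)],True,(0,255,0),1)
    g=place(np.array([[.028,-.037,.028],[.084,-.037,.028],[.084,.037,.028],[.028,.037,.028]]),q)
    cv2.polylines(im,[np.round((proj(p,g)-[x0,y0]+.5)*f).astype(int)],True,(0,0,255),1)
    cv2.imwrite(f"pics/g0{n}.png",im)
print(place(np.array([[.056,0,.028]]),q))
```

```text
[[0.57450654 0.15173299 0.028     ]]
```

View pics/g0t.png

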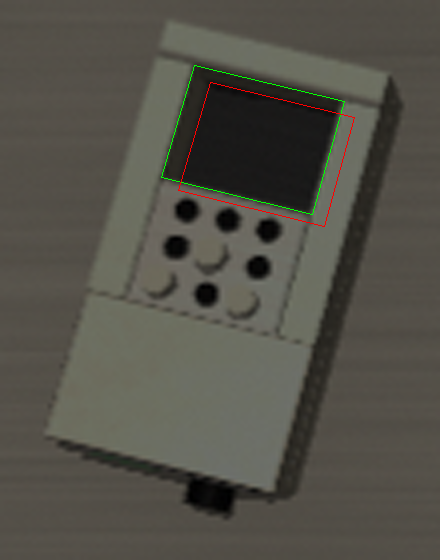

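View pics/g0s.png

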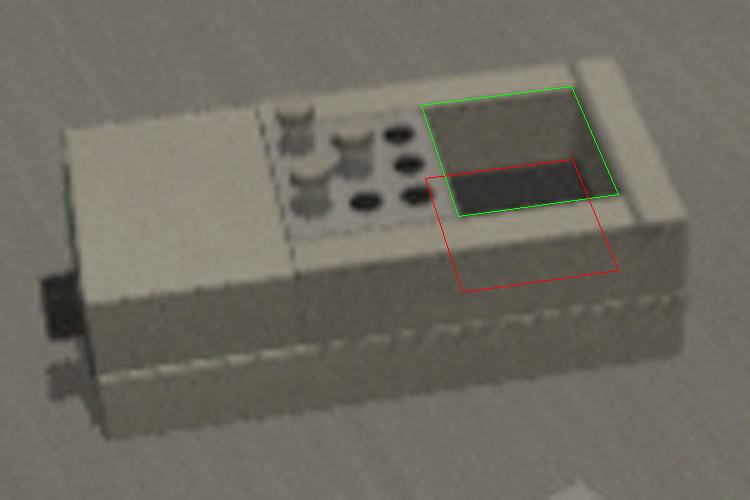

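```bash
python3 -m handwheel '[[-0.23,-0.5,0,0,0,0],[-0.23,-1,0,0,0,0],[-0.23,-1,0,0,0,0],[-0.23,-1,0,0,0,0],[-0.23,-1,0,0,0,0],[-0.23,-1,0,0,0,0],[-0.23,-1,0,0,0,0],[-0.23,-1,0,0,0,0]]' && python3 -m handwheel '[[-0.23,-1,0,0,0,0],[-0.23,-1,0,0,0,0],[-0.23,-1,0,0,0,0],[-0.23,-1,0,0,0,0],[-0.23,-1,0,0,0,0],[-0.23,-1,0,0,0,0],[-0.23,-1,0,0,0,0],[-0.23,-1,0,0,0,0]]' && python3 -m handwheel '[[-0.23,-1,0,0,0,0],[-0.23,-1,0.5,0,0,0],[-0.23,-1,0.5,0,0,0],[-0.23,-1,0.5,0,0,0],[-0.23,-1,0.5,0,0,0],[-0.23,-1,0.5,0,0,0],[-0.23,-1,0.5,0,0,0],[-0.23,-1,0.5,0,0,0]]' ; python3 d.py .4985 -.0475 .13 .20
```

```text
clock: 1.9
position: [0.2865, 0.4131, 0.2314]
tool_rot: [-3.141, 0.0, -2.956]
force: [0.6, 0.6, -0.1]
grip_width: 0.0853
clock: 2.9
position: [0.3688, 0.2254, 0.2314]
tool_rot: [3.141, 0.0, -2.957]
force: [0.7, 0.4, 0.1]
grip_width: 0.0849
clock: 3.9
position: [0.4514, 0.0377, 0.1436]
tool_rot: [-3.141, 0.0, -2.956]
force: [0.3, 0.7, -0.2]
grip_width: 0.0853
pos [0.4514 0.0377 0.1436] rot [-3.141  0.    -2.956] turn frac -0.0024 deg 0.9 shift/25mm [-1.17  -3.714  0.544] F [ 0.3  0.7 -0.2] w 0.0853 t 3.9
```

```bash
python3 -m handwheel '[[-0.29,-0.93,0,0,0,-0.0024],[-0.29,-0.93,0,0,0,0],[-0.29,-0.93,0.27,0,0,0],[-0.29,-0.93,0.27,0,0,0],[0,0,0,0,0,0],[0,0,0,0,0,0]]'; python3 d.py .4985 -.0475 .04 .20; python3 look.py p1 > /dev/null
python3 - <<'E'
import cv2
for n,(y0,y1,x0,x1) in(("side",(180,380,240,460)),("top",(190,310,300,460))):
    a=cv2.imread(f"pics/p1_{n}.png")[y0:y1,x0:x1];cv2.imwrite(f"pics/c1_{n}.png",cv2.resize(a,None,fx=3,fy=3,interpolation=2))
E
```

```text
clock: 4.65
position: [0.4978, -0.0461, 0.1305]
tool_rot: [3.142, -0.0, -2.939]
force: [0.6, 0.2, 1.0]
grip_width: 0.0852
pos [ 0.4978 -0.0461  0.1305] rot [ 3.142 -0.    -2.939] turn frac 0.0004 deg -0.1 shift/25mm [-0.015 -0.06   3.618] F [0.6 0.2 1. ] w 0.0852 t 4.65
```

View pics/c1_side.png

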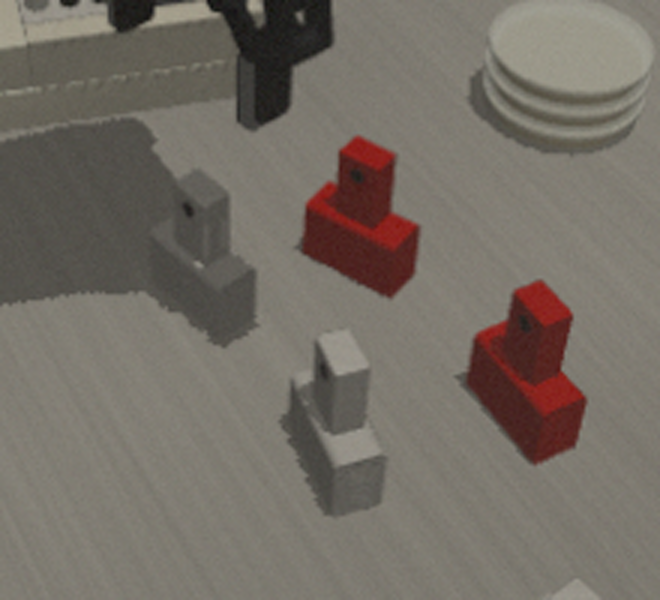

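Candidates: white thin (308,264)/(353,321) side; red look-alikes (361,253)/(417,303), rejected; thick (428,407), left alone. The crop shows the gripper above the near white plate.

```bash
python3 -m handwheel '[[0,-0.06,0.7,0,0,0],[0,0,0.8,0,0,0],[0,0,0.8,0,0,0],[0,0,0.8,0,0,0],[0,0,0.42,0,0,0],[0,0,0,0,0,0]]' ; python3 -m handwheel '[[0,0,0,0,0,0],[0,0,0,0,0,0],[0,0,0,0,0,0],[0,0,0,0,0,0],[0,0,0,0,0,0],[0,0,0,0,0,0]]' 1 50; python3 d.py .4985 -.0475 .04 .20
```

```text
clock: 5.5
position: [0.4983, -0.0473, 0.0421]
tool_rot: [3.141, -0.001, -2.937]
force: [-0.1, -0.1, -0.3]
grip_width: 0.0854
clock: 6.25
position: [0.4988, -0.0477, 0.0427]
tool_rot: [-3.141, 0.0, -2.937]
force: [-1.9, -0.1, 7.0]
grip_width: 0.0233
pos [ 0.4988 -0.0477  0.0427] rot [-3.141  0.    -2.937] turn frac 0.0007 deg -0.2 shift/25mm [0.012 0.01  0.108] F [-1.9 -0.1  7. ] w 0.0233 t 6.25
```

```bash
python3 -m handwheel '[[0,0,-0.4,0,0,0],[0,0,-1,0,0,0],[0,0,-1,0,0,0],[0,0,-1,0,0,0],[0,0,-1,0,0,0],[0,0,-0.6,0,0,0],[0,0,0,0,0,0]]' ; python3 look.py p2; python3 d.py .5745 .1517 .168 -.243;python3 - <<'E'
import cv2
for n,(y0,y1,x0,x1) in(("side",(100,380,200,460)),("top",(180,310,300,460))):
    a=cv2.imread(f"pics/p2_{n}.png")[y0:y1,x0:x1];cv2.imwrite(f"pics/c2_{n}.png",cv2.resize(a,None,fx=2.1,fy=2.1,interpolation=2))
E
```

```text
clock: 7.12
position: [0.499, -0.0476, 0.1681]
tool_rot: [-3.141, 0.002, -2.937]
force: [-0.5, 0.0, -2.1]
grip_width: 0.0234
{'clock': 7.125, 'position': [0.499, -0.048, 0.168], 'tool_rot': [-3.141, 0.002, -2.937], 'force': [-0.547, 0.007, -2.08], 'grip_width': 0.023, 'qpos': [-0.059, 0.413, 0.047, 1.987, -0.028, 0.74, 1.779]}
pos [ 0.4983 -0.0476  0.1668] rot [ 3.141e+00 -1.000e-03 -2.937e+00] turn frac 0.0712 deg -25.6 shift/25mm [-1.039  8.471 -0.05 ] F [ 0.2  0.8 -2. ] w 0.0234 t 7.22
```

View pics/c2_side.png

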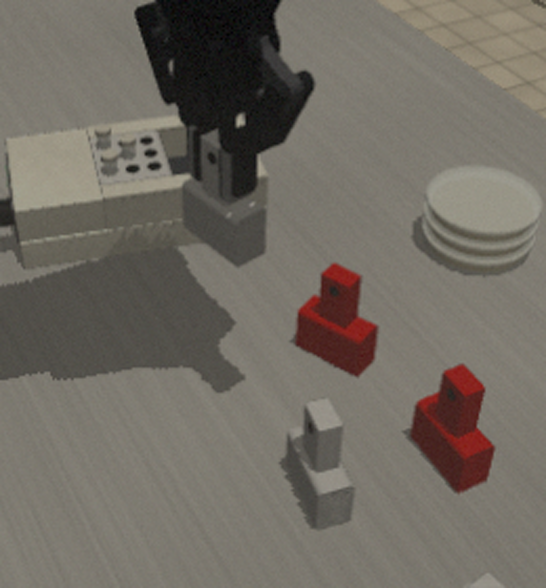

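View pics/c2_top.png

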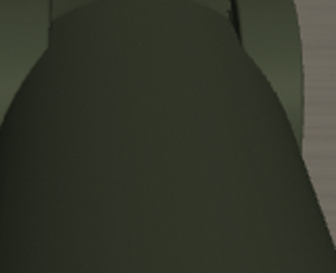

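```bash
cat > hold.py <<'E'
from fit import *
import sys
# hold.py x y yaw z0 : overlay + fit of body in side view
S=pickle.load(open("side.pkl","rb"));q=list(map(float,sys.argv[1:4]));z0=float(sys.argv[4])
im=cv2.resize(S["pixels"],None,fx=4,fy=4,interpolation=2)
for b in PL:
    u=proj(S,place(b,q,z0));cv2.polylines(im,[np.round((cv2.convexHull(u.astype(np.float32))+.5)*4).astype(int)],True,(0,255,0),1)
c=((proj(S,[[q[0],q[1],z0+.03]])[0]+.5)*4).astype(int)
cv2.imwrite("pics/"+sys.argv[5]+".png",im[c[1]-250:c[1]+250,c[0]-300:c[0]+300])
E
python3 hold.py .4985 -.0476 .205 .126 h2
```

```text
(no output)
```

View pics/h2.png

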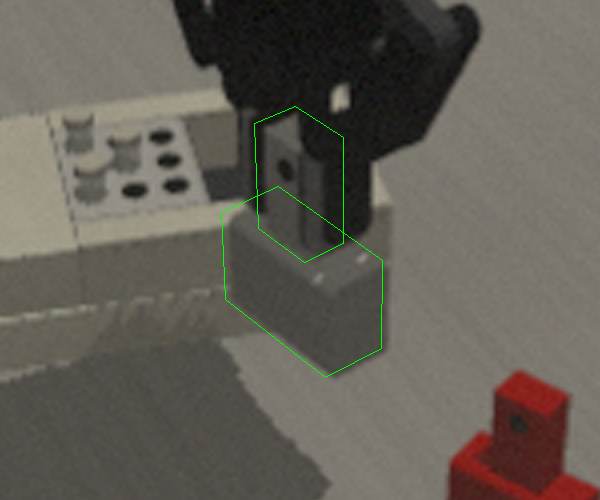

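```bash
python3 -m handwheel '[[0,0.3,0,0,0,0.0237],[0,0.6,0,0,0,0.0237],[0,0.9,0,0,0,0.0237],[0,0.9,0,0,0,0],[0,0.9,0,0,0,0],[0,0.9,0,0,0,0],[0,0.9,0,0,0,0],[0,0.6,0,0,0,0]]' ; python3 d.py .5604 .1552 .168 -.243
```

```text
clock: 8.22
position: [0.5233, 0.0999, 0.1663]
tool_rot: [-3.141, -0.001, 2.9]
force: [0.2, 0.3, -1.2]
grip_width: 0.0233
pos [0.5233 0.0999 0.1663] rot [-3.141e+00 -1.000e-03  2.900e+00] turn frac 0.0002 deg -0.1 shift/25mm [-0.908  2.503 -0.068] F [ 0.2  0.3 -1.2] w 0.0233 t 8.22
```

```bash
python3 -m handwheel '[[-0.3,0.8,0,0,0,0],[-0.3,0.8,0,0,0,0],[-0.3,0.7,0,0,0,0],[0,0.2,0,0,0,0],[0,0,0.6,0,0,0],[0,0,0.6,0,0,0],[0,0,0,0,0,0],[0,0,0,0,0,0]]' ; python3 d.py .5604 .1552 .075 -.243; python3 look.py p3; python3 hold.py .5605 .1552 -.243 .094 h3
```

```text
clock: 9.22
position: [0.5605, 0.154, 0.1373]
tool_rot: [-3.141, -0.0, 2.899]
force: [0.7, -0.3, -1.6]
grip_width: 0.0233
pos [0.5605 0.154  0.1373] rot [-3.141 -0.     2.899] turn frac 0.0 deg -0.0 shift/25mm [0.014 0.046 2.492] F [ 0.7 -0.3 -1.6] w 0.0233 t 9.22
{'clock': 9.225, 'position': [0.56, 0.154, 0.137], 'tool_rot': [-3.141, -0.0, 2.899], 'force': [0.741, -0.307, -1.613], 'grip_width': 0.023, 'qpos': [-0.462, 0.573, 0.13, 1.807, -0.101, 0.768, 1.048]}
```

View pics/h3.png

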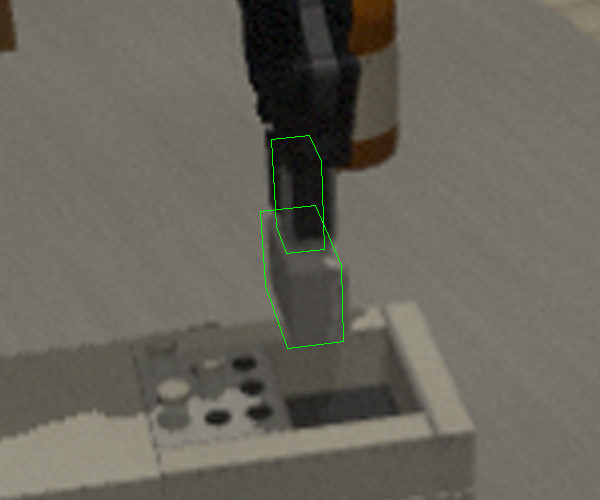

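```bash
python3 -m handwheel '[[0,0.04,0.4,0,0,0],[0,0,0.6,0,0,0],[0,0,0.4,0,0,0],[0,0,0.2,0,0,0],[0,0,0.2,0,0,0],[0,0,0.2,0,0,0],[0,0,0,0,0,0]]' ; python3 d.py .5604 .1552 .0707 -.243
```

```text
clock: 10.2
position: [0.5606, 0.1552, 0.087]
tool_rot: [-3.141, -0.0, 2.899]
force: [0.1, -0.1, -1.1]
grip_width: 0.0231
pos [0.5606 0.1552 0.087 ] rot [-3.141 -0.     2.899] turn frac 0.0001 deg -0.0 shift/25mm [ 0.006 -0.003  0.653] F [ 0.1 -0.1 -1.1] w 0.0231 t 10.2
```

Underside is about 16 mm below the rim with no contact force.

```bash
python3 -m handwheel '[[0,0,0.2,0,0,0],[0,0,0.2,0,0,0],[0,0,0.15,0,0,0],[0,0,0.08,0,0,0],[0,0,0.04,0,0,0],[0,0,0,0,0,0]]' ; python3 d.py .5604 .1552 .0707 -.243; python3 look.py p4;python3 hold.py .5605 .1552 -.243 .029 h4
```

```text
clock: 10.95
position: [0.5607, 0.1552, 0.0708]
tool_rot: [3.142, 0.0, 2.899]
force: [-0.9, -0.2, 1.5]
grip_width: 0.0237
pos [0.5607 0.1552 0.0708] rot [3.142 0.    2.899] turn frac 0.0001 deg -0.0 shift/25mm [ 0.013 -0.005  0.002] F [-0.9 -0.2  1.5] w 0.0237 t 10.95
{'clock': 10.95, 'position': [0.561, 0.155, 0.071], 'tool_rot': [3.142, 0.0, 2.899], 'force': [-0.941, -0.155, 1.473], 'grip_width': 0.024, 'qpos': [-0.449, 0.673, 0.11, 1.84, -0.115, 0.635, 1.059]}
```

View pics/h4.png

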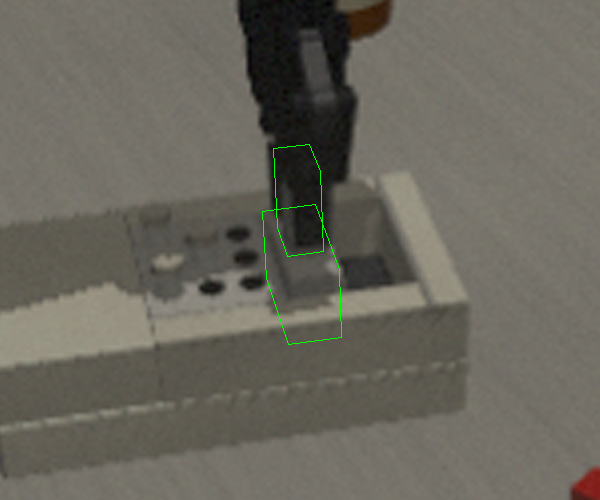

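```bash
python3 -m handwheel '[[0,0,0.03,0,0,0],[0,0,0.03,0,0,0],[0,0,0,0,0,0]]'; python3 -m handwheel '[[0,0,0,0,0,0],[0,0,0,0,0,0],[0,0,0,0,0,0],[0,0,0,0,0,0],[0,0,-0.3,0,0,0],[0,0,-0.7,0,0,0],[0,0,-1,0,0,0],[0,0,-1,0,0,0]]' -1;python3 -m handwheel '[[0,0,-1,0,0,0],[0,-0.5,-0.5,0,0,0],[0,-1,-0.1,0,0,0],[0,-1,0,0,0,0],[0,-1,0,0,0,0],[0,-1,0,0,0,0],[0,-1,0,0,0,0],[0,-1,0,0,0,0]]'; python3 look.py p5; python3 d.py .5034 -.167 .13 -.15;python3 hold.py .5605 .1552 -.243 .028 h5
```

```text
clock: 11.42
position: [0.561, 0.1552, 0.0707]
tool_rot: [3.141, 0.001, 2.899]
force: [-9.5, -3.6, 33.1]
grip_width: 0.0234
clock: 12.42
position: [0.5609, 0.1553, 0.1461]
tool_rot: [3.141, 0.001, 2.899]
force: [0.2, 0.6, 0.7]
grip_width: 0.0852
clock: 13.42
position: [0.5202, -0.0051, 0.1834]
tool_rot: [-3.141, -0.001, 2.898]
force: [0.2, 0.4, -0.2]
grip_width: 0.0852
{'clock': 13.425, 'position': [0.52, -0.005, 0.183], 'tool_rot': [-3.141, -0.001, 2.898], 'force': [0.19, 0.414, -0.222], 'grip_width': 0.085, 'qpos': [-0.227, 0.424, 0.162, 1.929, -0.092, 0.797, 1.312]}
pos [ 0.5199 -0.0069  0.1836] rot [-3.140e+00 -1.000e-03  2.894e+00] turn frac -0.0155 deg 5.6 shift/25mm [-0.304 -6.433  2.143] F [ 0.5 -0.4 -0.2] w 0.0852 t 13.53
```

View pics/h5.png

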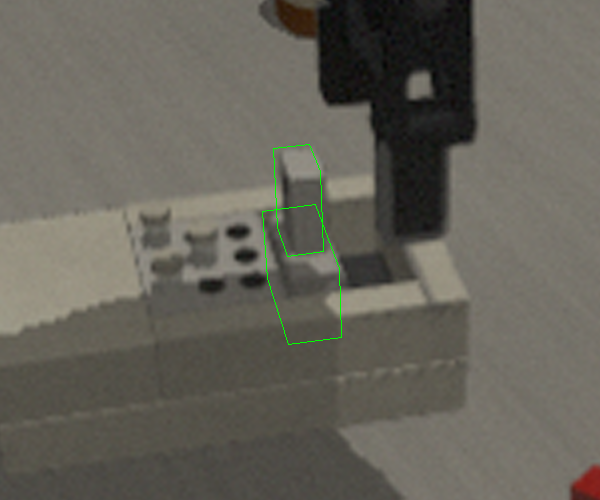

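View pics/p5_top.png

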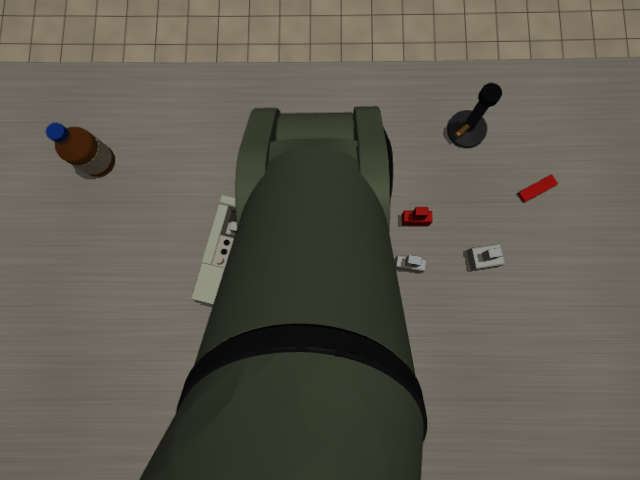

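```bash
python3 -m handwheel '[[0,0,0,0,0,-0.0155],[-0.04,-0.9,0.2,0,0,0],[-0.04,-0.9,0.3,0,0,0],[-0.04,-0.9,0.3,0,0,0],[-0.04,-0.9,0.3,0,0,0],[-0.04,-0.9,0.3,0,0,0],[-0.04,-0.9,0.3,0,0,0],[-0.04,-0.9,0.3,0,0,0]]'; python3 -m handwheel '[[0,0,0,0,0,0],[0,0,0,0,0,0]]';python3 look.py p6; python3 d.py .5034 -.167 .042 -.15
cat > m1.py <<'E'
from fit import *
S=pickle.load(open("side.pkl","rb"));T=pickle.load(open("top.pkl","rb"))
q=pickle.load(open("res.pkl","rb"))
for n,f in(("s",S),("t",T)):
    sc=5;g=q["heater"];im=cv2.resize(f["pixels"],None,fx=sc,fy=sc,interpolation=2)
    for (x,y,z) in((.0415,0,.028),(.070,0,.028)):
        w=place(np.array([[x,y,0.]]),g)[0]
        for b in PL:
            u=proj(f,place(b,[w[0],w[1],g[2]],z));cv2.polylines(im,[np.round((cv2.convexHull(u.astype(np.float32))+.5)*sc).astype(int)],True,(0,255,0),1)
    c=((proj(f,place(np.array([[.056,0,.06]]),g))[0]+.5)*sc).astype(int);cv2.imwrite(f"pics/m_{n}.png",im[max(c[1]-250,0):c[1]+250,max(0,c[0]-300):c[0]+300])
E
python3 m1.py
```

```text
clock: 14.52
position: [0.5046, -0.1607, 0.1333]
tool_rot: [-3.141, -0.001, 2.996]
force: [0.5, 0.1, -0.7]
grip_width: 0.0856
clock: 14.78
position: [0.5054, -0.1592, 0.1339]
tool_rot: [3.141, -0.001, 2.996]
force: [0.6, 0.4, 0.7]
grip_width: 0.0853
{'clock': 14.775, 'position': [0.505, -0.159, 0.134], 'tool_rot': [3.141, -0.001, 2.996], 'force': [0.589, 0.404, 0.736], 'grip_width': 0.085, 'qpos': [0.092, 0.51, 0.136, 1.944, -0.104, 0.695, 1.717]}
pos [ 0.5058 -0.1587  0.1341] rot [ 3.141 -0.     2.997] turn frac 0.0009 deg -0.3 shift/25mm [ 0.044 -0.341  3.684] F [-0.8 -0.   1.1] w 0.0853 t 14.88
```

View pics/m_s.png

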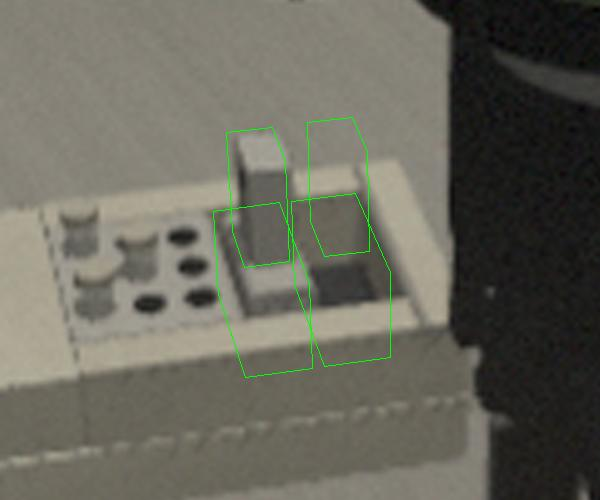

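View pics/m_t.png

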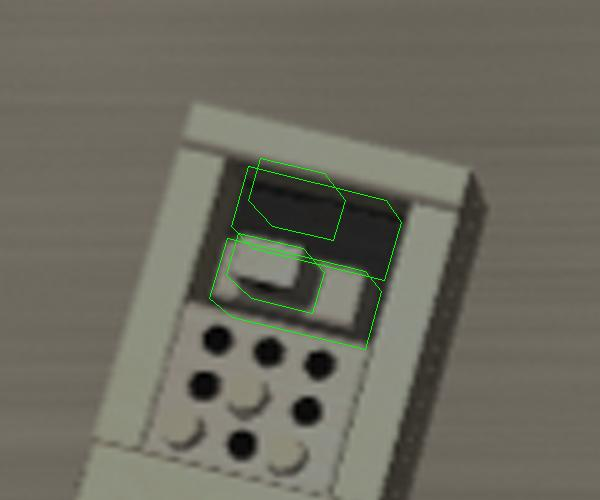

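View pics/p6_side.png

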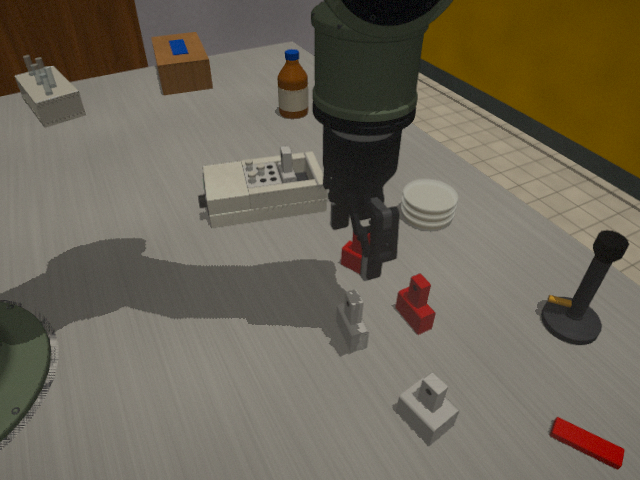

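```bash
python3 -m handwheel '[[0.03,-0.38,0.4,0,0,0],[0,0,0.8,0,0,0],[0,0,0.8,0,0,0],[0,0,0.8,0,0,0],[0,0,0.6,0,0,0],[0,0,0.22,0,0,0],[0,0,0,0,0,0]]'; python3 d.py .5037 -.168 .0425 -.15
```

```text
clock: 15.75
position: [0.5036, -0.1687, 0.0435]
tool_rot: [-3.142, -0.0, 2.997]
force: [0.4, -0.5, 0.1]
grip_width: 0.0854
pos [ 0.5036 -0.1687  0.0435] rot [-3.142 -0.     2.997] turn frac 0.0008 deg -0.3 shift/25mm [0.002 0.028 0.038] F [ 0.4 -0.5  0.1] w 0.0854 t 15.75
```

```bash
python3 -m handwheel '[[0,0,0.02,0,0,0],[0,0,0,0,0,0],[0,0,0,0,0,0],[0,0,0,0,0,0],[0,0,0,0,0,0],[0,0,0,0,0,0]]' 1 50; python3 -m handwheel '[[0,0,-0.4,0,0,0],[0,0,-1,0,0,0],[0,0,-1,0,0,0],[0,0,-1,0,0,0],[0,0,-1,0,0,0],[0,0,-0.6,0,0,0],[0,0,0,0,0,0]]' ; python3 look.py p7;python3 d.py .5881 .1483 .168 -.243; python3 hold.py .5037 -.1685 -.145 .1255 h7
```

```text
clock: 16.5
position: [0.5039, -0.1686, 0.0432]
tool_rot: [3.142, 0.0, 2.997]
force: [-0.3, 1.2, 5.6]
grip_width: 0.0233
clock: 17.38
position: [0.5041, -0.1687, 0.1688]
tool_rot: [-3.142, 0.002, 2.996]
force: [0.1, -0.7, -2.4]
grip_width: 0.0234
{'clock': 17.375, 'position': [0.504, -0.169, 0.169], 'tool_rot': [-3.142, 0.002, 2.996], 'force': [0.107, -0.693, -2.376], 'grip_width': 0.023, 'qpos': [0.099, 0.459, 0.15, 1.915, -0.095, 0.772, 1.728]}
pos [ 0.5034 -0.1685  0.1674] rot [ 3.142e+00 -1.000e-03  2.997e+00] turn frac 0.0156 deg -5.6 shift/25mm [-0.24  13.115 -0.023] F [-1.2 -0.4 -1.6] w 0.0237 t 17.48
```

View pics/h7.png

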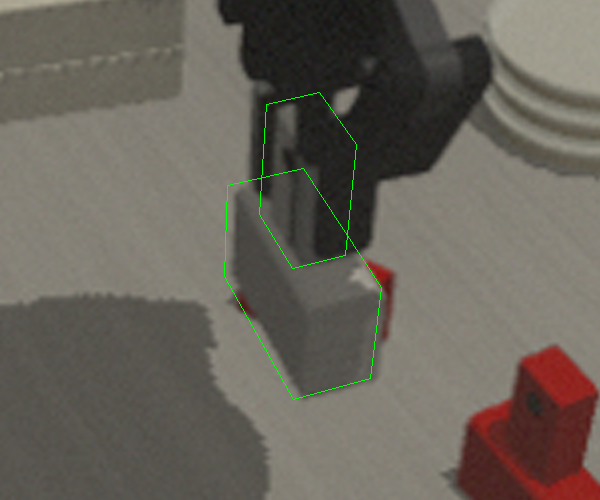

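```bash
python3 -m handwheel '[[0,0.4,-0.3,0,0,0.0156],[-0.02,0.8,-0.3,0,0,0],[-0.02,1,0,0,0,0],[-0.02,1,0,0,0,0],[-0.02,1,0,0,0,0],[-0.02,1,0,0,0,0],[-0.02,1,0,0,0,0],[-0.02,1,0,0,0,0]]'; python3 -m handwheel '[[-0.02,1,0,0,0,0],[-0.02,1,0,0,0,0],[-0.02,1,0,0,0,0],[-0.02,0.8,0,0,0,0],[0,0.4,0,0,0,0],[0,0,0,0,0,0],[0,0,0,0,0,0]]';python3 d.py .5881 .1483 .137 -.243
```

```text
clock: 18.48
position: [0.5491, 0.0062, 0.1819]
tool_rot: [-3.141, -0.002, 2.898]
force: [0.2, 0.4, -1.9]
grip_width: 0.0235
clock: 19.35
position: [0.5766, 0.1058, 0.183]
tool_rot: [-3.141, -0.0, 2.898]
force: [0.4, -0.2, -1.2]
grip_width: 0.023
pos [0.5766 0.1058 0.183 ] rot [-3.141 -0.     2.898] turn frac -0.0002 deg 0.1 shift/25mm [-0.039  1.759  1.841] F [ 0.4 -0.2 -1.2] w 0.023 t 19.35
```

```bash
python3 -m handwheel '[[-0.04,0.7,0,0,0,0],[0,0.7,0,0,0,0],[0,0.36,0,0,0,0],[0,0,0.5,0,0,0],[0,0,0.7,0,0,0],[0,0,0.6,0,0,0],[0,0,0,0,0,0],[0,0,0,0,0,0]]';python3 d.py .5881 .1483 .0705 -.243;python3 look.py p8; python3 hold.py .5881 .1483 -.243 .094 h8
```

```text
clock: 20.35
position: [0.5885, 0.1491, 0.1382]
tool_rot: [3.142, 0.0, 2.898]
force: [0.3, -0.6, -1.9]
grip_width: 0.0234
pos [0.5885 0.1491 0.1382] rot [3.142 0.    2.898] turn frac -0.0001 deg 0.0 shift/25mm [ 0.006 -0.036  2.709] F [ 0.3 -0.6 -1.9] w 0.0234 t 20.35
{'clock': 20.35, 'position': [0.588, 0.149, 0.138], 'tool_rot': [3.142, 0.0, 2.898], 'force': [0.25, -0.607, -1.934], 'grip_width': 0.023, 'qpos': [-0.437, 0.608, 0.133, 1.737, -0.105, 0.804, 1.073]}
```

View pics/h8.png

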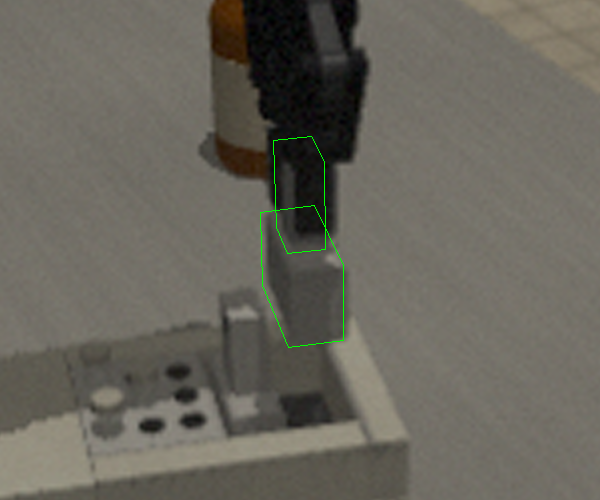

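```bash
python3 -m handwheel '[[0,-0.03,0.4,0,0,0],[0,0,0.5,0,0,0],[0,0,0.3,0,0,0],[0,0,0.2,0,0,0],[0,0,0.2,0,0,0],[0,0,0,0,0,0]]';python3 d.py .5881 .1483 .0712 -.243;python3 look.py p9; python3 hold.py .5881 .1483 -.243 .055 h9
```

```text
clock: 21.2
position: [0.588, 0.1486, 0.0978]
tool_rot: [-3.141, -0.0, 2.898]
force: [-0.2, -0.6, -1.4]
grip_width: 0.0229
pos [0.588  0.1486 0.0978] rot [-3.141 -0.     2.898] turn frac -0.0 deg 0.0 shift/25mm [-0.008 -0.009  1.063] F [-0.2 -0.6 -1.4] w 0.0229 t 21.2
{'clock': 21.2, 'position': [0.588, 0.149, 0.098], 'tool_rot': [-3.141, -0.0, 2.898], 'force': [-0.178, -0.594, -1.373], 'grip_width': 0.023, 'qpos': [-0.428, 0.663, 0.122, 1.761, -0.113, 0.725, 1.08]}
```

View pics/h9.png

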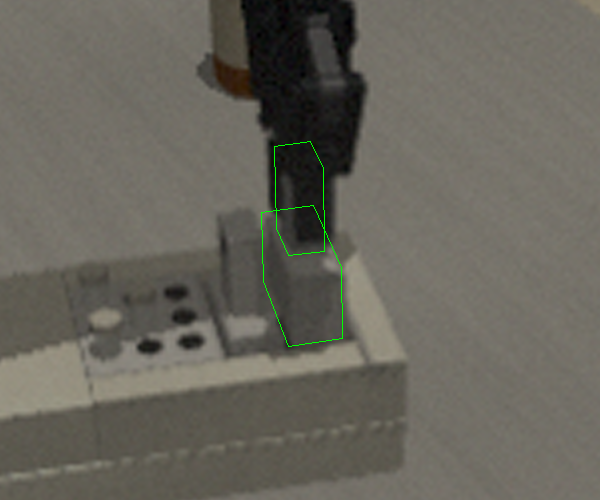

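Entering the slot beside the first plate with no side force; continue down gently.

```bash
python3 -m handwheel '[[0,0,0.2,0,0,0],[0,0,0.2,0,0,0],[0,0,0,0,0,0]]';python3 d.py .5881 .1483 .0712 -.243;python3 -m handwheel '[[0,0,0.2,0,0,0],[0,0,0.2,0,0,0],[0,0,0,0,0,0]]';python3 d.py .5881 .1483 .0712 -.243
```

```text
clock: 21.68
position: [0.5878, 0.1485, 0.0875]
tool_rot: [-3.141, -0.001, 2.899]
force: [-0.1, 0.5, -1.7]
grip_width: 0.0235
pos [0.5878 0.1485 0.0875] rot [-3.141e+00 -1.000e-03  2.899e+00] turn frac -0.0 deg 0.0 shift/25mm [-0.014 -0.007  0.653] F [-0.1  0.5 -1.7] w 0.0235 t 21.68
clock: 22.05
position: [0.5878, 0.1485, 0.0775]
tool_rot: [-3.141, -0.001, 2.898]
force: [-0.4, -0.8, -1.9]
grip_width: 0.0231
pos [0.5878 0.1485 0.0775] rot [-3.141e+00 -1.000e-03  2.898e+00] turn frac -0.0 deg 0.0 shift/25mm [-0.013 -0.005  0.254] F [-0.4 -0.8 -1.9] w 0.0231 t 22.05
```

```bash
python3 -m handwheel '[[0,0,0.12,0,0,0],[0,0,0.08,0,0,0],[0,0,0.06,0,0,0],[0,0,0,0,0,0]]';python3 d.py .5881 .1483 .0712 -.243
```

```text
clock: 22.55
position: [0.5881, 0.1486, 0.0715]
tool_rot: [-3.142, -0.0, 2.899]
force: [-0.1, -0.0, -2.8]
grip_width: 0.023
pos [0.5881 0.1486 0.0715] rot [-3.142 -0.     2.899] turn frac -0.0 deg 0.0 shift/25mm [-0.005 -0.013  0.011] F [-0.1 -0.  -2.8] w 0.023 t 22.55
```

```bash
python3 -m handwheel '[[0,0,0.03,0,0,0],[0,0,0,0,0,0]]';python3 -m handwheel '[[0,0,0.03,0,0,0],[0,0,0,0,0,0]]'
```

```text
clock: 22.8
position: [0.5882, 0.1487, 0.0712]
tool_rot: [3.141, 0.0, 2.898]
force: [-0.9, 0.3, 5.4]
grip_width: 0.0233
clock: 23.05
position: [0.5884, 0.1487, 0.0711]
tool_rot: [3.141, 0.001, 2.898]
force: [-5.0, -0.4, 15.9]
grip_width: 0.0234
```

Floor contact. Release, rise, and clear away for the check.

```bash
python3 -m handwheel '[[0,0,0,0,0,0],[0,0,0,0,0,0],[0,0,0,0,0,0],[0,0,0,0,0,0],[0,0,-0.3,0,0,0],[0,0,-0.7,0,0,0],[0,0,-1,0,0,0],[0,0,-1,0,0,0]]' -1;python3 -m handwheel '[[0,0,-1,0,0,0],[0,-0.5,-0.5,0,0,0],[0,-1,-0.5,0,0,0],[0,-1,0,0,0,0],[0,-1,0,0,0,0],[0,-1,0,0,0,0],[0,-1,0,0,0,0],[0,-1,0,0,0,0]]';python3 -m handwheel '[[0,-1,0,0,0,0],[0,-1,0,0,0,0],[0,-1,0,0,0,0],[0,-0.6,0,0,0,0],[0,-0.2,0,0,0,0],[0,0,0,0,0,0],[0,0,0,0,0,0]]'; python3 look.py p10;  python3 m1.py
```

```text
clock: 24.05
position: [0.5883, 0.1486, 0.1471]
tool_rot: [3.141, 0.001, 2.898]
force: [0.2, -0.6, 0.2]
grip_width: 0.0856
clock: 25.05
position: [0.5477, -0.0118, 0.1951]
tool_rot: [-3.141, -0.001, 2.897]
force: [0.9, -0.7, 0.0]
grip_width: 0.0857
clock: 25.92
position: [0.5263, -0.1005, 0.195]
tool_rot: [3.141, -0.0, 2.9]
force: [0.2, 0.5, -0.2]
grip_width: 0.0856
{'clock': 25.925, 'position': [0.526, -0.101, 0.195], 'tool_rot': [3.141, -0.0, 2.9], 'force': [0.178, 0.508, -0.188], 'grip_width': 0.086, 'qpos': [-0.056, 0.431, 0.179, 1.881, -0.1, 0.838, 1.503]}
```

View pics/m_s.png

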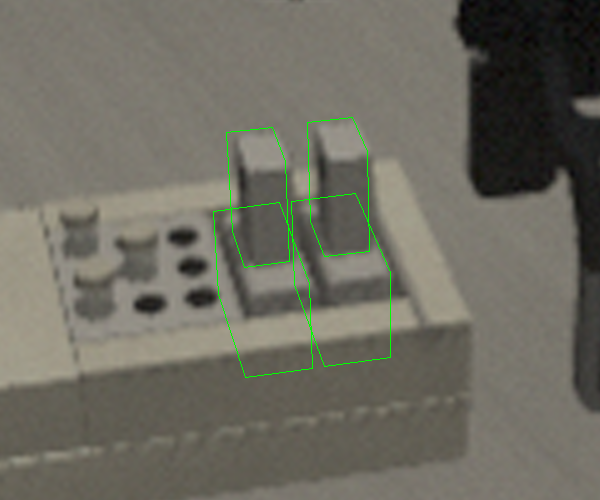

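View pics/m_t.png

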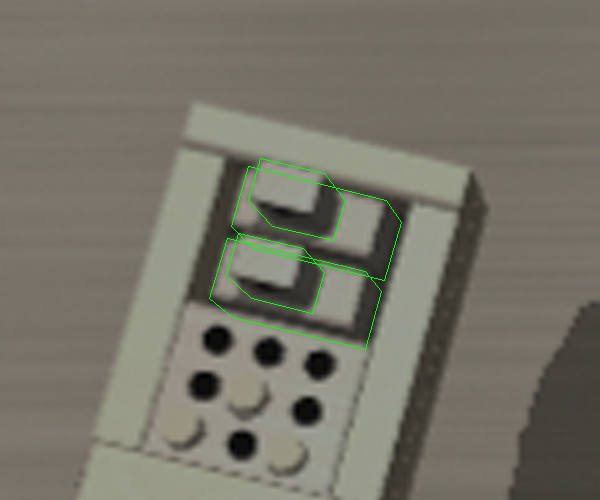

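View pics/p10_side.png

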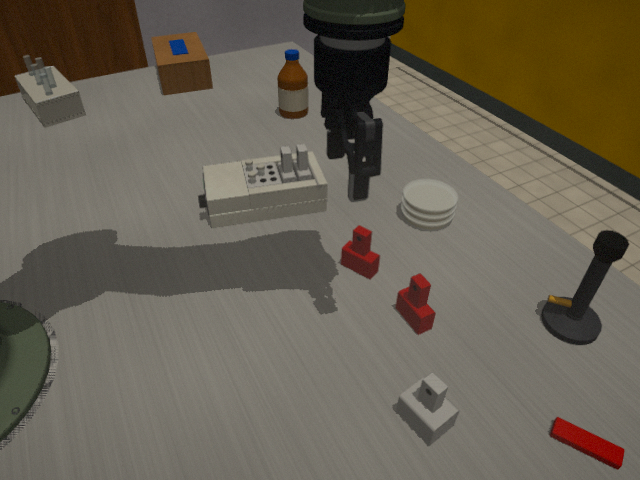

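Both thin plates stand upright side by side in the gap, with their tabs at side-view pixels (286,158) and (302,157) and level heights. The thick plate is still at (428,407). Handing in.

```bash
python3 -c "from workcell import bot;print(bot.job_done())"
```

```text
the job is handed in; nothing more can be done
None
```

Both thin white plates now stand upright in the heater gap on its floor, side by side, about 14 mm either side of its centre line. I gripped each by its tab, lowered it until the force reading showed floor contact, and released it. The job was handed in at about 26 s of the 58 s allowed. No verdict was reported.

- **Final checks:** in both cameras the tabs are upright and level with each other. The top view matches the model to about 1 mm. The side view shows the first plate 2–3 mm further toward +x than commanded. That is roughly the calibration error and still within the 22 mm limit.
- **Left alone:** the thick plate and both red look-alikes are at the same pixels as at the start, and the open gripper is clear of everything.
- **Force:** the wrist reading reached 33 N while seating the first plate, well under the 120 N limit. Otherwise it stayed below about 17 N at the readings I took.

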